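# Spin the mould's wing nut down

### The arm

A 7-joint arm with a two-finger parallel gripper is mounted at the origin on the work surface. World frame = base frame: x ahead of the robot, y to its left, z up, the work surface at z = 0. Lengths are in m, angles in degrees, forces in N, time in s.
With the tool pointing down it reaches from about 0.425 to 0.875 m from the base axis. Payload 4.7 kg.
Tool frame: the origin (TCP) lies at the very end of the fingers, on their centre line; the grasp point (between the pads) lies 19 mm behind it; z points along the fingers, y is the line along which they close (so a half turn about z gives the same grasp; the last joint's range is limited). The gripper opens to 87 mm and grips with 3 to 60 N. Pads are 19 mm wide; open, the fingers measure 117 mm over their backs; the gripper's body (75 mm by 190 mm) begins 51 mm behind the grasp point.
Start: joints at [-71.614, 18.392, -4.016, 83.108, 1.295, 78.541, -3.26], TCP at [0.196, 0.62, 0.223] pointing down, gripper open.
Joint ranges: [-163.93, 163.93], [-17.29, 119.83], [-79.2, 71.16], [3.27, 140.29], [-89.18, 269.18], [5.43, 117.66], [-154.24, 154.24]. Speed limits (degrees/s): [147.25, 147.25, 180, 180, 180, 180, 180].

### API

Orientations are given as [roll, pitch, yaw] about the fixed x, y, z axes, in that order (R = Rz(yaw) Ry(pitch) Rx(roll)).
In Python, from cell import telemetry, cams, env gives the robot as it stands.
- The arm moves only by the tool arm_command, never from a script. Its argument "series" is text: rows parted by semicolons, each of 5 numbers parted by spaces: the shift along the tool's x, y, z in mm, then the turn about the tool's z in rad, then the closure in counts, from 0 (fully open) to 255 (shut). A call has 1 to 20 rows; each row shifts and turns the commanded pose from where the row before left it, along the tool's axes as they then stand; what a row does not reach is not made up. A row lasts 1/12 s, in which the tool goes at most 41.7 mm and 7.16 degrees, less where a joint would pass 70% of its speed; a pose out of reach is approached as far as the arm can. A call is refused whole if a number of a shift passes 41.7 or a number of a turn 0.125, either way. A call with a gripper value outside its range is refused whole. The fingers move at their own pace and stop on an object; "squeeze" is the grip in N (left out, the last holds). Time passes only in rows, so rows that do not move let the fingers close. It gives the time, the measured TCP pose, the force, the opening and the grip force at its end, in the units of the state.
- telemetry.get_obs(): the state, without advancing time (a new reading comes with each control period).
- cams.read_camera(name): name is "scene" or "top" or "wrist"; returns the picture (400x640x3 uint8, blue, green, red); there is no depth.
- cams.calibration(name): a dict with "K" (3x3 intrinsics, pixels), "dist" ([k1, k2, p1, p2, k3] as OpenCV has them; the pictures are not rectified), "origin" and "rotation" of the camera in the world; the wrist camera has in their place "hand_eye" (4x4, takes a point from camera to tool coordinates, whose origin is the TCP and whose axes are the flange's). Camera axes: x right, y down, z forward; pixel columns grow to the right and rows downward; lengths in m; the calibration is good to about 2 mm. A picture is of the moment at which its call begins: read the wrist's pose just before it. calibration takes no time and is no camera call.
- env.sign_off(): hands the job in; it is judged then, once.
The state is a dict: "time_s": time; "qpos": joint angles; "joint_velocities": joint speeds; "effort": joint torques, N m; "tool_pos": TCP position; "tool_rot": TCP orientation; "force": force on the tool from outside, world axes, zero at the start; "wrist_torque": the same for the moment, N m; "grip_width": finger opening in m; "grasp_force": force on a finger pad.
Only numpy, scipy, OpenCV 4.12 (cv2) and the standard library are available. Lean on these libraries where they do the work, as an engineer would, in place of code of your own. Each camera call takes 0.05 s, during which the arm holds its last target. There are 200 camera calls.

### The job

Close the casting mould for pouring: turn its loose brass wing nut clockwise with repeated strokes of a fingertip against its wings until it is down tight on its washer and will turn no further, only pushing, never pinching the nut or taking it between the fingers; then take the hand away. Reach round the green pouring funnel beside it without knocking it, and leave the paint pots and the dosing syringe standing and lying where they are.

Things in the scene. Friction and masses are not known exactly. Their poses are not given: they have to be found in the camera images.
- mould: Two-part casting mould bolted to the bench, it cannot move. Dark base plate 150 x 190 x 12 mm, blue lower half and bare aluminium upper half, both 110 (along its x) x 150 (along its y) mm; flat lid top 60 mm above the bench. Origin: centre of its underside at bench level, right under the axis of the stud and wing nut; z up. A steel stud of 12 mm diameter stands on this axis up to z = 90 mm, with a 3 mm thick washer of 32 mm diameter on the lid.
- funnel: Green pouring funnel, rigidly fixed in the lid 50 mm from the nut's axis, on the mould's -y side; must not be knocked (more than about 6 N). Origin on its own axis at the lid top, z up. Stem 14 mm diameter up to 34 mm above the lid, then it flares to 52 mm diameter from 60 to 70 mm above the lid (its top is 130 mm above the bench). The flare overhangs the wings' path just above their tops, so a finger that pushes a wing cannot go all the way round.
- wing_nut (a joint): Turn of the brass wing nut, rad, growing CLOCKWISE seen from above. It starts somewhere between 0 and 2.5 and stops dead at 7.6, where the nut is tight on the washer. At 0 (and at every multiple of pi) its wings lie along the mould's x axis. It turns with a light constant friction (0.03 N m, about 1.2 N at a wing) and stays where it is left. It sinks 3.7 mm per turn, from 4.5 mm above the washer at 0 to touching it at 7.6.
- nut_foot (a point): Point on the nut's axis at its underside; turns and sinks with the nut, at height 67.5 mm above the bench at joint 0 and 63 mm at 7.6. Its x axis points along wing A, z up. The nut: hub 14 mm tall, 26 mm diameter at the foot and 20 mm at the top; two opposite upright flat wings, 4.5 mm thick, reaching out to 36 mm from the axis (72 mm over both), from 6 to 22 mm above this point.
- wing_a (a point): Top outer corner of wing A, 36 mm from the axis and 22 mm above the nut's foot; the other wing is exactly opposite.
- orange_pot: Loose orange paint pot with white cap, 54 mm diameter, 60 mm tall; origin at the centre of its underside. Bystander.
- yellow_pot: Loose yellow paint pot with white cap, 54 mm diameter, 60 mm tall; origin at the centre of its underside. Bystander.
- syringe: Loose blue dosing syringe with red nose lying on the bench, 115 mm long along its x, about 20 mm thick, flange 34 mm wide; origin under its middle at bench level. Bystander.

How it is judged:
By the outcome, as a careful person would: the job done as asked, in the order asked, and still so for the second after the job is handed in, with the robot touching nothing.
It also fails if it takes over 64 s, if anything falls off the work surface, if the arm or the gripper's body presses on something with over 40 N, if the wrist force passes 120 N, or if a joint passes its speed limit or range.

## Working session

There is one attempt and no reset: what is moved stays moved. The work goes in short steps, Python scripts to look and compute and a tool call to move; the robot and the scene stay as the last step left them, time stands still between calls to the robot, and variables do not carry over. Pictures are saved under pics/ and viewed, at most 10 in all, crops included, and the job is handed in when it is done.

Besides the shell and the picture viewer there is one more tool, called after ">>>" by a JSON object that holds its "fn" and its "kwargs". arm_command: Moves the arm, as the interface text tells. Its arguments: {"type":"object","properties":{"series":{"type":"string"},"squeeze":{"type":"number"}},"required":["series"]}

```bash
ls; mkdir -p pics; python3 - <<'E'
from cell import telemetry,cams
import cv2
print(telemetry.get_obs())
for n in("scene","top"):
    cv2.imwrite(f"pics/{n}0.png",cams.read_camera(n)); print(n,cams.calibration(n))
print(cams.calibration("wrist"))
E
```

```text
pics
{'time_s': 0.0, 'qpos': array([-71.61433434,  18.43860959,  -4.0156012 ,  83.17430855,
         1.29406395,  78.54151355,  -3.2603279 ]), 'joint_velocities': array([ 0.06663866,  0.07648263,  0.04506437, -0.01420169, -0.02654205,
        0.05882709, -0.00383955]), 'effort': array([ 7.05242583e-04, -4.91294432e+01, -4.03346876e-01, -3.12519479e+01,
       -6.38628239e-02,  4.38720058e-02,  1.66864388e-04]), 'tool_pos': array([0.19617538, 0.61910795, 0.22147183]), 'tool_rot': array([-1.79890760e+02,  4.84292740e-03,  1.62423627e+02]), 'force': array([0.48907672, 0.32700839, 0.50904885]), 'wrist_torque': array([-0.02476785, -0.00505733, -0.03366996]), 'grasp_force': 0.0, 'grip_width': 0.08696982165747934}
scene {'K': array([[423.19786355,   0.        , 313.0121905 ],
       [  0.        , 423.19786355, 196.51648009],
       [  0.        ,   0.        ,   1.        ]]), 'dist': array([-0.09677263,  0.        ,  0.        ,  0.        ,  0.        ]), 'origin': array([ 1.17669068, -0.0330177 ,  0.57166381]), 'rotation': array([-129.64598476,    0.93367497,   80.85859088])}
top {'K': 
[... 244 characters left out ...]
': array([0.46189892, 0.08059979, 0.83512066]), 'rotation': array([-172.30533925,   -0.36947994,  -88.61939381])}
{'K': array([[319.17602161,   0.        , 319.28737259],
       [  0.        , 319.17602161, 199.83447594],
       [  0.        ,   0.        ,   1.        ]]), 'dist': array([-0.003747,  0.      ,  0.      ,  0.      ,  0.      ]), 'hand_eye': array([[ 1.63128434e-04, -9.58744945e-01, -2.84267662e-01,
         7.80526519e-02],
       [ 9.99999978e-01,  1.93847847e-04, -7.99324582e-05,
        -1.02470629e-04],
       [ 1.31739514e-04, -2.84267642e-01,  9.58744956e-01,
        -1.61982932e-01],
       [ 0.00000000e+00,  0.00000000e+00,  0.00000000e+00,
         1.00000000e+00]])}
```

View pics/scene0.png

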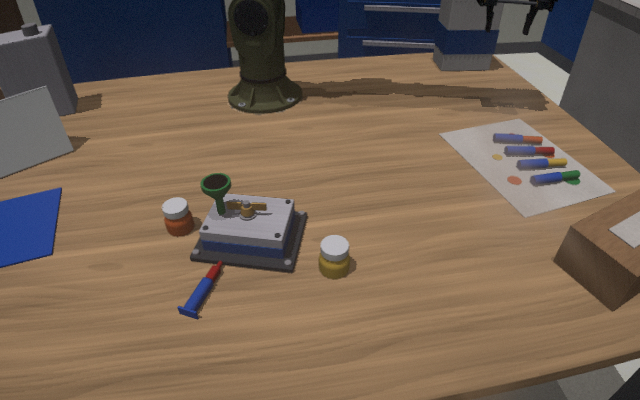

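View pics/top0.png

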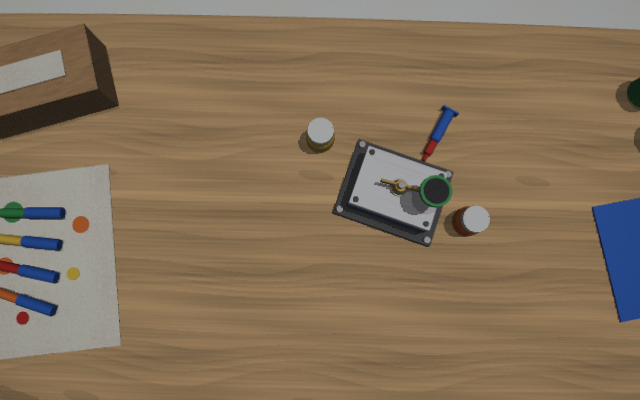

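The scene view shows the mould at (250,230), with the funnel at (216,190), orange pot at (178,217), yellow pot at (335,257) and syringe at (205,290). In the top view the nut is at (400,186), the funnel at (435,191), the yellow pot at (320,133), the orange pot at (471,221) and the syringe at (440,132).

```bash
cat > h.py <<'E'
import numpy as np,cv2
from scipy.spatial.transform import Rotation as R
from cell import telemetry,cams
def campose(n,o=None):
    c=cams.calibration(n)
    if n=="wrist":
        o=o or telemetry.get_obs()
        Rt=R.from_euler("xyz",o["tool_rot"],degrees=True).as_matrix(); H=c["hand_eye"]
        return c,Rt@H[:3,:3],Rt@H[:3,3]+o["tool_pos"]
    return c,R.from_euler("xyz",c["rotation"],degrees=True).as_matrix(),c["origin"]
def plane(n,px,z,o=None):
    c,Rm,t=campose(n,o)
    p=cv2.undistortPoints(np.array(px,float).reshape(-1,1,2),c["K"],c["dist"]).reshape(-1,2)
    d=np.c_[p,np.ones(len(p))]@Rm.T
    return t+d*((z-t[2])/d[:,2])[:,None]
def proj(n,P,o=None):
    c,Rm,t=campose(n,o)
    return cv2.projectPoints((np.array(P,float).reshape(-1,3)-t)@Rm,np.zeros(3),np.zeros(3),c["K"],c["dist"])[0].reshape(-1,2)
E
python3 - <<'E'
from h import *
im=cv2.imread("pics/top0.png"); cr=im[130:260,325:495]
cv2.imwrite("pics/topc.png",cv2.resize(cr,None,fx=4.6,fy=4.6,interpolation=cv2.INTER_CUBIC))
im=cv2.imread("pics/scene0.png"); cr=im[165:275,155:315]
cv2.imwrite("pics/scenec.png",cv2.resize(cr,None,fx=5,fy=5,interpolation=cv2.INTER_CUBIC))
print(plane("top",[(400,186)],.09),plane("top",[(435,191)],.13),plane("top",[(362,141),(452,172),(431,245),(333,211)],.012))
print(plane("top",[(320,130),(473,219)],.06))
E
```

```text
[[ 0.59305467 -0.06424541  0.09      ]] [[ 0.57934122 -0.11280171  0.13      ]] [[ 0.69143093 -0.00740475  0.012     ]
 [ 0.63609636 -0.17790957  0.012     ]
 [ 0.49810774 -0.13663701  0.012     ]
 [ 0.55665166  0.04505956  0.012     ]]
[[ 0.69631369  0.07310342  0.06      ]
 [ 0.54304014 -0.19853211  0.06      ]]
```

View pics/topc.png

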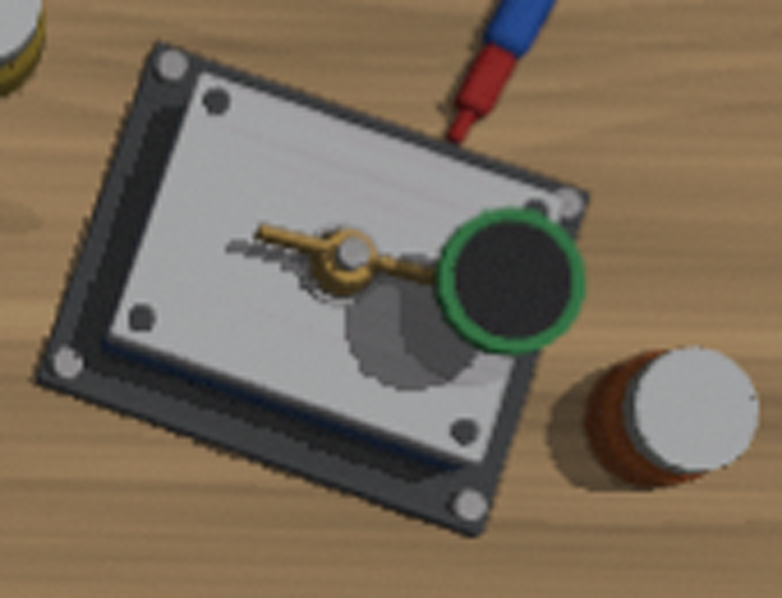

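View pics/scenec.png

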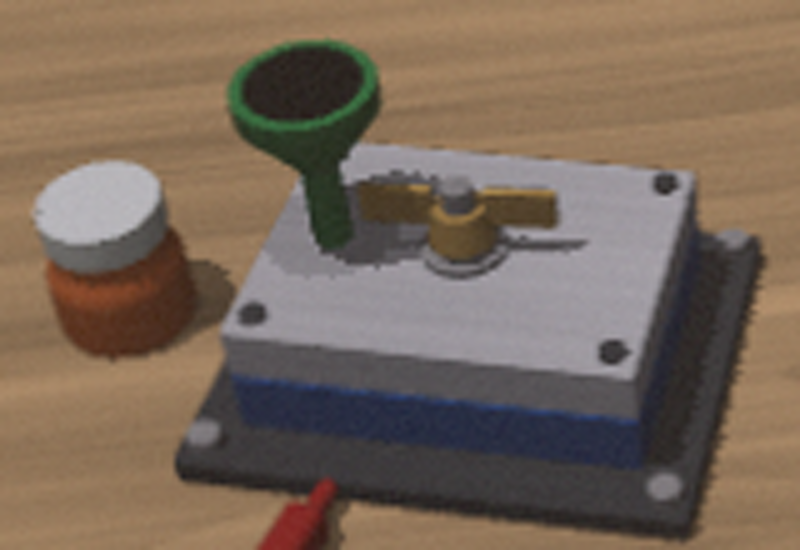

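Crops: the stud top is at about (402,184.8) in the top view. The wings run (381,180) to (420,190), nearly along the mould's y, with one wing under the funnel.

```bash
python3 - <<'E'
from h import *
s=plane("top",[(325+354/4.6,130+252/4.6)],.09)[0]
f=plane("top",[(325+512/4.6,130+281/4.6)],.13)[0]
w=plane("top",[(325+258/4.6,130+230/4.6),(325+435/4.6,130+275/4.6)],.0886)
print(s,f,w,np.degrees(np.arctan2(*(w[0]-w[1])[1::-1])),np.degrees(np.arctan2(*(s-f)[1::-1])))
# clearance of finger rectangle to flare vs mould wing angle
for rho in(28,30):
  for th in range(170,-70,-10):
    t=np.radians(th);e=np.array([np.cos(t),np.sin(t)]);n=np.array([-e[1],e[0]])
    d=np.array([0,-50])
    q=np.abs([d@e-rho,d@n-11.75])-[15,9.5]
    c=np.hypot(*np.maximum(q,0))-26
    if c<30:print(rho,th,round(c,1))
# moves in tool axes to hover beside north wing
o=telemetry.get_obs();Rt=R.from_euler("xyz",o["tool_rot"],degrees=True).as_matrix()
print(Rt.T@(np.array([s[0],s[1],.2])-o["tool_pos"])*1e3)
E
```

```text
[ 0.59523209 -0.06757602  0.09      ] [ 0.57925403 -0.11490587  0.13      ] [[ 0.60280827 -0.032311    0.0886    ]
 [ 0.58765328 -0.09782639  0.0886    ]] 76.97544375800003 71.34586410958224
28 170 9.4
28 160 13.6
28 150 17.9
28 140 22.3
28 130 26.4
28 10 29.9
28 0 27.8
28 -10 25.7
28 -20 23.2
28 -30 19.6
28 -40 14.6
28 -50 8.4
28 -60 1.3
30 170 10.7
30 160 15.1
30 150 19.7
30 140 24.1
30 130 28.4
30 0 28.4
30 -10 25.9
30 -20 23.2
30 -30 19.6
30 -40 14.6
30 -50 8.4
30 -60 1.3
[-587.7970073  -534.1515654    22.53062652]
```

>>> {"fn": "arm_command", "kwargs": {"series": "-29 -26.5 0 0 255;-29 -26.5 0 0 255;-29 -26.5 0 0 255;-29 -26.5 0 0 255;-29 -26.5 0 0 255;-29 -26.5 0 0 255;-29 -26.5 0 0 255;-29 -26.5 0 0 255;-29 -26.5 0 0 255;-29 -26.5 0 0 255;-29 -26.5 0 0 255;-29 -26.5 0 0 255;-29 -26.5 0 0 255;-29 -26.5 0 0 255;-29 -26.5 0 0 255;-29 -26.5 0 0 255;-29 -26.5 0 0 255;-29 -26.5 0 0 255;-15 -13 0 0 255;0 0 0 0 255", "squeeze": 5}}

```text
time_s: 1.77
tool_pos: [0.5615, -0.0161, 0.2223]
tool_rot: [-179.8, 0.1, 161.9]
force: [-0.8, -0.1, 0.5]
grip_width: 0.0005
grasp_force: 0.0
```

```bash
python3 - <<'E'
from h import *
o=telemetry.get_obs();im=cams.read_camera("wrist");cv2.imwrite("pics/w1.png",im)
for k in("time_s","qpos","tool_pos","tool_rot","grip_width","force"):print(k,o[k])
print(proj("wrist",[[.5952,-.0676,.09],[.6028,-.0323,.0886],[.5876,-.0978,.0886]],o))
E
```

```text
time_s 1.7667
qpos [-29.84409292   7.94398632  31.6488704   97.08867791  -4.07180855
  76.13225333  74.46620063]
tool_pos [ 0.56146779 -0.01606849  0.22227693]
tool_rot [-1.79813660e+02  9.51049541e-02  1.61933045e+02]
grip_width 0.0004873649564790764
force [-0.7509596  -0.09742262  0.46791544]
[[281.18442234 236.93131361]
 [317.22428888 232.97672343]
 [250.47233533 238.29982747]]
```

View pics/w1.png

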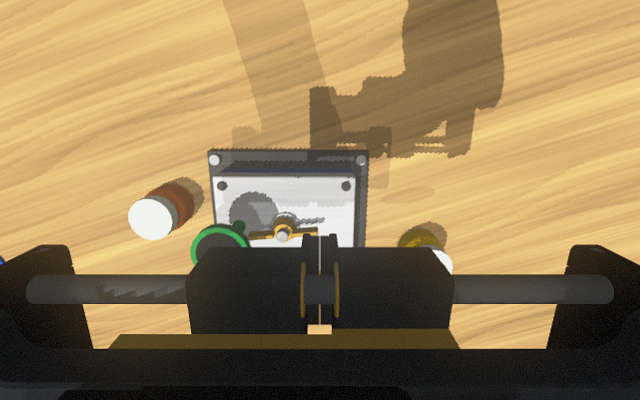

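The wrist view shows the stud at (282,238) and the wings from (250,237) to (318,232), within 1–2 px of what the top view predicted. The closed fingertip is about 20 mm across.

>>> {"fn": "arm_command", "kwargs": {"series": "0 0 0 -0.089 255;-14 -8 20 0 255;-13.5 -8.5 20 0 255;0 0 20 0 255;0 0 20 0 255;0 0 20 0 255;0 0 0 0 255;0 0 0 0 255"}}

```text
time_s: 2.48
tool_pos: [0.5823, -0.03, 0.1216]
tool_rot: [-180.0, -0.2, 167.6]
force: [0.3, -0.5, 0.6]
grip_width: 0.0004
grasp_force: 0.0
```

>>> {"fn": "arm_command", "kwargs": {"series": "-4 -7.7 0 0 255;0 0 20 0 255;0 0 16 0 255;0 0 10.5 0 255;0 0 0 0 255;0 0 0 0 255;0 0 0 0 255;0 0 0 0 255"}}

```text
time_s: 3.15
tool_pos: [0.5868, -0.0401, 0.0774]
tool_rot: [180.0, 0.1, 167.5]
force: [-0.1, -0.9, 0.1]
grip_width: 0.0008
grasp_force: 0.0
```

>>> {"fn": "arm_command", "kwargs": {"series": "0 0 0 0 255"}}

```text
time_s: 3.23
tool_pos: [0.5866, -0.0401, 0.0771]
tool_rot: [180.0, 0.1, 167.5]
force: [0.5, -0.3, -0.5]
grip_width: 0.0003
grasp_force: 0.0
```

```bash
python3 - <<'E'
from h import *
ps=[]
for i in range(5):
    o=telemetry.get_obs();im=cams.read_camera("top");ps.append(np.r_[o["tool_pos"],o["tool_rot"][2]])
print(np.round(ps,4))
E
```

```text
[[ 5.866000e-01 -4.010000e-02  7.710000e-02  1.675287e+02]
 [ 5.864000e-01 -4.000000e-02  7.700000e-02  1.675260e+02]
 [ 5.862000e-01 -4.000000e-02  7.670000e-02  1.675291e+02]
 [ 5.861000e-01 -4.000000e-02  7.660000e-02  1.675259e+02]
 [ 5.860000e-01 -4.000000e-02  7.640000e-02  1.675261e+02]]
```

>>> {"fn": "arm_command", "kwargs": {"series": "-3 0.5 0.5 0 255;-1.55 0.67 0 0.06 255;-1.55 0.67 0 0.06 255;-1.55 0.67 0 0.06 255;-1.55 0.67 0 0.06 255;-1.55 0.67 0 0.06 255;-1.55 0.67 0 0.06 255;-1.55 0.67 0 0.06 255;-1.55 0.67 0 0.06 255;-1.55 0.67 0 0.06 255;-1.55 0.67 0 0.06 255;0 0 0 0 255;0 0 0 0 255;0 0 0 0 255"}}

```text
time_s: 4.65
tool_pos: [0.6052, -0.0411, 0.0753]
tool_rot: [-180.0, -0.0, 133.2]
force: [-1.2, 0.7, -0.9]
grip_width: 0.0003
grasp_force: 0.8
```

```bash
cat > st.py <<'E'
from h import *
o=telemetry.get_obs();d=(o["tool_pos"]-[.5952,-.0676,0])*1e3;y=np.radians(o["tool_rot"][2])
print("t",o["time_s"],"v",np.round([d[0]*np.cos(y)+d[1]*np.sin(y),d[0]*np.sin(y)-d[1]*np.cos(y),d[2]],1),"wing dir",round(o["tool_rot"][2]-90,1),"force",np.round(o["force"],1),"q",np.round(o["qpos"],0))
E
python3 st.py
```

```text
t 4.65 v [12.5 25.4 75.3] wing dir 43.2 force [-1.2  0.7 -0.9] q [-29.  23.  37. 100. -15.  62.  56.]
```

>>> {"fn": "arm_command", "kwargs": {"series": "-1.55 0.67 0 0.06 255;-1.55 0.67 0 0.06 255;-1.55 0.67 0 0.06 255;-1.55 0.67 0 0.06 255;-1.55 0.67 0 0.06 255;-1.55 0.67 0 0.06 255;-1.55 0.67 0 0.06 255;-1.55 0.67 0 0.06 255;-1.55 0.67 0 0.06 255;-1.55 0.67 0 0.06 255;-1.55 0.67 0 0.06 255;-1.55 0.67 0 0.06 255;-1.55 0.67 0 0.06 255;-1.55 0.67 0 0.06 255;-1.55 0.67 0 0.06 255;-1.55 0.67 0 0.06 255;-1.55 0.67 0 0.06 255;0 0 0 0 255;0 0 0 0 255;0 0 0 0 255"}}

```text
time_s: 6.32
tool_pos: [0.623, -0.0625, 0.0756]
tool_rot: [180.0, -0.0, 74.8]
force: [-0.1, 1.0, -1.4]
grip_width: 0.0007
grasp_force: 0.9
```

```bash
python3 st.py
```

```text
t 6.3167 v [12.2 25.5 75.6] wing dir -15.2 force [-0.1  1.  -1.4] q [-34.  28.  48.  98. -23.  64.   5.]
```

>>> {"fn": "arm_command", "kwargs": {"series": "-1.55 0.67 0 0.06 255;-1.55 0.67 0 0.06 255;-1.55 0.67 0 0.06 255;-1.55 0.67 0 0.06 255;-1.55 0.67 0 0.06 255;-1.55 0.67 0 0.06 255;-1.55 0.67 0 0.06 255;-1.55 0.67 0 0.06 255;-1.55 0.67 0 0.06 255;-1.55 0.67 0 0.06 255;-1.55 0.67 0 0.06 255;-1.55 0.67 0 0.06 255;0 0 0 0 255;0 0 0 0 255;0 0 0 0 255"}}

```text
time_s: 7.57
tool_pos: [0.6193, -0.0824, 0.0757]
tool_rot: [180.0, -0.0, 33.6]
force: [1.5, 0.0, -0.3]
grip_width: 0.0003
grasp_force: 0.7
```

```bash
python3 st.py
```

```text
t 7.5667 v [11.9 25.6 75.7] wing dir -56.4 force [ 1.5  0.  -0.3] q [-38.  32.  57.  98. -29.  66. -29.]
```

>>> {"fn": "arm_command", "kwargs": {"series": "4 0 0 0 255;4 0 0 0 255;0 0 -20 0 255;0 0 -20 0 255;2.91 -2.58 0 -0.12 255;2.91 -2.58 0 -0.12 255;2.91 -2.58 0 -0.12 255;2.91 -2.58 0 -0.12 255;2.91 -2.58 0 -0.12 255;2.91 -2.58 0 -0.12 255;2.91 -2.58 0 -0.12 255;2.91 -2.58 0 -0.12 255;2.91 -2.58 0 -0.12 255;2.91 -2.58 0 -0.12 255;2.91 -2.58 0 -0.12 255;2.91 -2.58 0 -0.12 255;2.91 -2.58 0 -0.12 255;0 0 0 0 255;0 0 0 0 255"}}

```text
time_s: 9.15
tool_pos: [0.6057, -0.0372, 0.1157]
tool_rot: [180.0, 0.0, 122.7]
force: [0.1, -0.6, -0.7]
grip_width: 0.0001
grasp_force: 0.0
```

```bash
python3 st.py
```

```text
t 9.15 v [ 19.9  25.2 115.7] wing dir 32.7 force [ 0.1 -0.6 -0.7] q [-32.  21.  41.  98. -15.  66.  45.]
```

>>> {"fn": "arm_command", "kwargs": {"series": "2.93 -2.62 0 -0.122 255;2.93 -2.62 0 -0.122 255;2.93 -2.62 0 -0.122 255;2.93 -2.62 0 -0.122 255;2.93 -2.62 0 -0.122 255;2.93 -2.62 0 -0.122 255;2.93 -2.62 0 -0.122 255;2.93 -2.62 0 -0.122 255;2.93 -2.62 0 -0.122 255;2.93 -2.62 0 -0.122 255;2.93 -2.62 0 -0.122 255;2.93 -2.62 0 -0.122 255;2.93 -2.62 0 -0.122 255;0 0 0 0 255;0 0 0 0 255;0 0 0 0 255"}}

```text
time_s: 10.48
tool_pos: [0.5647, -0.0576, 0.1155]
tool_rot: [-180.0, 0.0, -146.5]
force: [0.2, 0.9, -1.0]
grip_width: 0.0004
grasp_force: 0.0
```

```bash
python3 st.py; python3 - <<'E'
from h import *
im=cams.read_camera("scene");a=cv2.resize(im[165:275,155:315],None,fx=3.6,fy=3.6,interpolation=cv2.INTER_CUBIC)
o=telemetry.get_obs();b=cams.read_camera("wrist")[130:330,180:500]
b=cv2.resize(b,(576,200*576//320))[:,:]
cv2.imwrite("pics/c2.png",np.hstack([a,cv2.resize(b[:,:],(220*0+int(220),396))]) if 0 else a);cv2.imwrite("pics/c3.png",b)
E
```

```text
t 10.4833 v [ 19.9  25.2 115.5] wing dir -236.5 force [ 0.2  0.9 -1. ] q [-22.  14.  28. 104.  -7.  64. 132.]
```

View pics/c2.png

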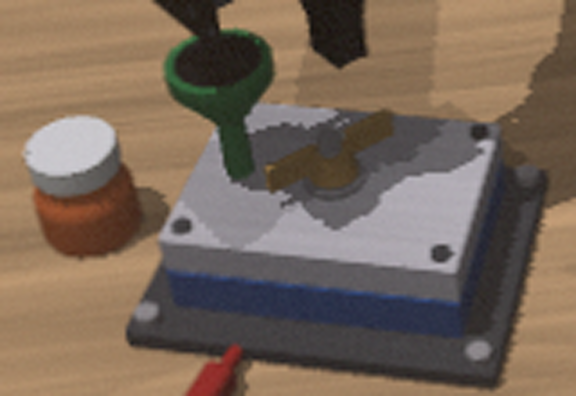

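The nut wings run from (392,122) to (270,180) in the crop, which matches the expected 123° direction. The black body corner appears in line with the funnel, so I'll check its height before lowering.

```bash
python3 - <<'E'
from h import *
o=telemetry.get_obs();Rt=R.from_euler("xyz",o["tool_rot"],degrees=True).as_matrix()
for p in [(37.5,-95,-70),(-37.5,-95,-70),(37.5,95,-70),(0,0,0)]+[(x,y,-70) for x in(37.5,-37.5) for y in(-60,-40)]:
    q=proj("scene",o["tool_pos"]+Rt@np.array(p)/1e3)[0]
    print(p,((q-[155,165])*3.6).round())
im=cv2.resize(cams.read_camera("scene")[60:240,130:370],(800,600),interpolation=cv2.INTER_CUBIC);cv2.imwrite("pics/c4.png",im)
E
```

```text
(37.5, -95, -70) [104. -18.]
(-37.5, -95, -70) [192.  54.]
(37.5, 95, -70) [ 432. -166.]
(0, 0, 0) [340.  52.]
(37.5, -60, -70) [171. -48.]
(37.5, -40, -70) [208. -65.]
(-37.5, -60, -70) [261.  20.]
(-37.5, -40, -70) [299.   1.]
```

View pics/c4.png

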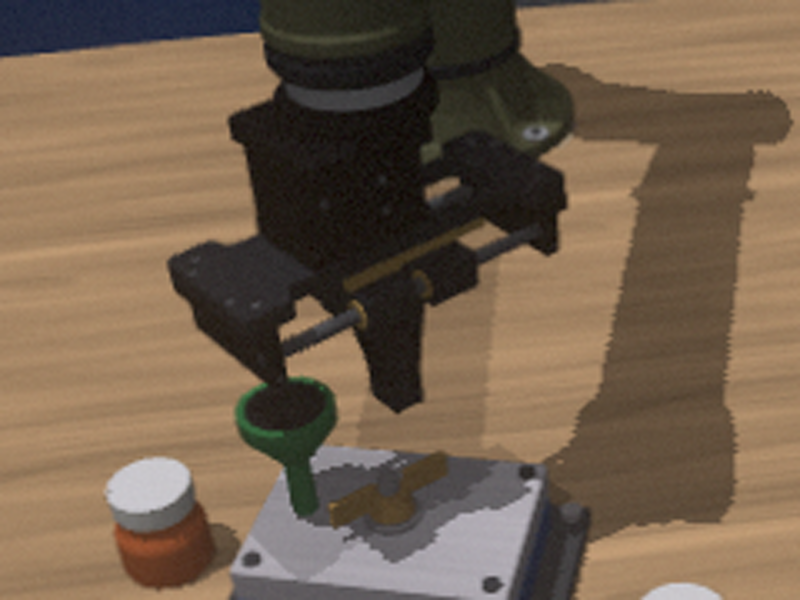

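The body bracket clears: lowered, its underside stays about 15 mm above the funnel rim.

>>> {"fn": "arm_command", "kwargs": {"series": "0 0 20 0 255;0 0 20 0 255;0 0 0 0 255;-4 0 0 0 255;-3.5 0.3 0 0 255;-1.55 0.67 0 0.06 255;-1.55 0.67 0 0.06 255;-1.55 0.67 0 0.06 255;-1.55 0.67 0 0.06 255;-1.55 0.67 0 0.06 255;-1.55 0.67 0 0.06 255;-1.55 0.67 0 0.06 255;-1.55 0.67 0 0.06 255;-1.55 0.67 0 0.06 255;-1.55 0.67 0 0.06 255;-1.55 0.67 0 0.06 255;-1.55 0.67 0 0.06 255;-1.55 0.67 0 0.06 255;0 0 0 0 255;0 0 0 0 255"}}

```text
time_s: 12.3
tool_pos: [0.5882, -0.0401, 0.0764]
tool_rot: [180.0, 0.0, 169.1]
force: [-1.6, 0.7, 1.8]
grip_width: 0.0008
grasp_force: 0.7
```

```bash
python3 st.py
```

```text
t 12.3 v [12.  25.7 76.4] wing dir 79.1 force [-1.6  0.7  1.8] q [-27.  20.  34. 103. -13.  61.  90.]
```

>>> {"fn": "arm_command", "kwargs": {"series": "-1.77 0.76 0 0.068 255;-1.77 0.76 0 0.068 255;-1.77 0.76 0 0.068 255;-1.77 0.76 0 0.068 255;-1.77 0.76 0 0.068 255;-1.77 0.76 0 0.068 255;-1.77 0.76 0 0.068 255;-1.77 0.76 0 0.068 255;-1.77 0.76 0 0.068 255;-1.77 0.76 0 0.068 255;-1.77 0.76 0 0.068 255;-1.77 0.76 0 0.068 255;-1.77 0.76 0 0.068 255;-1.77 0.76 0 0.068 255;-1.77 0.76 0 0.068 255;-1.77 0.76 0 0.068 255;-1.77 0.76 0 0.068 255;-1.77 0.76 0 0.068 255;0 0 0 0 255;0 0 0 0 255"}}

```text
time_s: 13.97
tool_pos: [0.6188, -0.0511, 0.076]
tool_rot: [179.9, -0.0, 99.1]
force: [0.8, 3.3, -0.7]
grip_width: 0.0004
grasp_force: 0.8
```

```bash
python3 st.py
```

```text
t 13.9667 v [12.5 25.9 76. ] wing dir 9.1 force [ 0.8  3.3 -0.7] q [-35.  27.  47.  99. -22.  64.  28.]
```

>>> {"fn": "arm_command", "kwargs": {"series": "-1.77 0.76 0 0.068 255;-1.77 0.76 0 0.068 255;-1.77 0.76 0 0.068 255;-1.77 0.76 0 0.068 255;-1.77 0.76 0 0.068 255;-1.77 0.76 0 0.068 255;-1.77 0.76 0 0.068 255;-1.77 0.76 0 0.068 255;-1.77 0.76 0 0.068 255;-1.77 0.76 0 0.068 255;-1.77 0.76 0 0.068 255;-1.77 0.76 0 0.068 255;-1.77 0.76 0 0.068 255;-1.77 0.76 0 0.068 255;-1.77 0.76 0 0.068 255;-1.77 0.76 0 0.068 255;-1.77 0.76 0 0.068 255;0 0 0 0 255;0 0 0 0 255;0 0 0 0 255"}}

```text
time_s: 15.63
tool_pos: [0.6194, -0.0827, 0.076]
tool_rot: [180.0, -0.1, 32.8]
force: [2.0, 1.1, -1.0]
grip_width: 0.0003
grasp_force: 0.9
```

```bash
python3 st.py
```

```text
t 15.6333 v [12.1 25.8 76. ] wing dir -57.2 force [ 2.   1.1 -1. ] q [-40.  34.  61.  98. -32.  67. -28.]
```

>>> {"fn": "arm_command", "kwargs": {"series": "4 0 0 0 255;4 0 0 0 255;0 0 -20 0 255;0 0 -20 0 255;2.91 -2.58 0 -0.12 255;2.91 -2.58 0 -0.12 255;2.91 -2.58 0 -0.12 255;2.91 -2.58 0 -0.12 255;2.91 -2.58 0 -0.12 255;2.91 -2.58 0 -0.12 255;2.91 -2.58 0 -0.12 255;2.91 -2.58 0 -0.12 255;2.91 -2.58 0 -0.12 255;2.91 -2.58 0 -0.12 255;2.91 -2.58 0 -0.12 255;2.91 -2.58 0 -0.12 255;2.91 -2.58 0 -0.12 255;0 0 0 0 255;0 0 0 0 255"}}

```text
time_s: 17.22
tool_pos: [0.6059, -0.0376, 0.1157]
tool_rot: [180.0, -0.0, 121.9]
force: [0.5, -0.4, 0.5]
grip_width: 0.0005
grasp_force: 0.0
```

>>> {"fn": "arm_command", "kwargs": {"series": "2.93 -2.62 0 -0.122 255;2.93 -2.62 0 -0.122 255;2.93 -2.62 0 -0.122 255;2.93 -2.62 0 -0.122 255;2.93 -2.62 0 -0.122 255;2.93 -2.62 0 -0.122 255;2.93 -2.62 0 -0.122 255;2.93 -2.62 0 -0.122 255;2.93 -2.62 0 -0.122 255;2.93 -2.62 0 -0.122 255;2.93 -2.62 0 -0.122 255;2.93 -2.62 0 -0.122 255;2.93 -2.62 0 -0.122 255;0 0 0 0 255;0 0 0 0 255;0 0 0 0 255"}}

```text
time_s: 18.55
tool_pos: [0.5646, -0.0575, 0.1155]
tool_rot: [180.0, -0.0, -147.4]
force: [-0.5, 1.0, 0.8]
grip_width: 0.0003
grasp_force: 0.0
```

```bash
python3 st.py
```

```text
t 18.55 v [ 20.3  25.  115.5] wing dir -237.4 force [-0.5  1.   0.8] q [-24.  14.  32. 104.  -8.  65. 132.]
```

>>> {"fn": "arm_command", "kwargs": {"series": "0 0 20 0 255;0 0 21 0 255;0 0 0 0 255;-4 0 0 0 255;-4 0.5 0 0 255;-1.55 0.67 0 0.06 255;-1.55 0.67 0 0.06 255;-1.55 0.67 0 0.06 255;-1.55 0.67 0 0.06 255;-1.55 0.67 0 0.06 255;-1.55 0.67 0 0.06 255;-1.55 0.67 0 0.06 255;-1.55 0.67 0 0.06 255;-1.55 0.67 0 0.06 255;0 0 0 0 255;0 0 0 0 255;0 0 0 0 255"}}

```text
time_s: 19.97
tool_pos: [0.5825, -0.0423, 0.0754]
tool_rot: [180.0, 0.1, -178.0]
force: [-0.8, -0.1, 0.6]
grip_width: 0.0003
grasp_force: 0.6
```

```bash
python3 st.py
```

```text
t 19.9667 v [11.8 25.7 75.4] wing dir -268.0 force [-0.8 -0.1  0.6] q [-28.  19.  35. 104. -13.  61. 104.]
```

>>> {"fn": "arm_command", "kwargs": {"series": "-0.65 0.29 0 0.025 255;-0.65 0.29 0 0.025 255;-0.65 0.29 0 0.025 255;-0.65 0.29 0 0.025 255;0 0 0 0 255;0 0 0 0 255;0 0 0 0 255"}}

```text
time_s: 20.55
tool_pos: [0.584, -0.0412, 0.0744]
tool_rot: [180.0, -0.1, 176.2]
force: [-4.7, 1.3, 3.0]
grip_width: 0.0004
grasp_force: 2.4
```

>>> {"fn": "arm_command", "kwargs": {"series": "-0.65 0.29 0 0.025 255;-0.65 0.29 0 0.025 255;0 0 0 0 255;0 0 0 0 255;0 0 0 0 255"}}

```text
time_s: 20.97
tool_pos: [0.5841, -0.0406, 0.0742]
tool_rot: [180.0, -0.2, 173.4]
force: [-7.8, 1.8, 5.6]
grip_width: 0.0007
grasp_force: 3.9
```

```bash
python3 st.py
```

```text
t 20.9667 v [14.2 25.5 74.2] wing dir 83.4 force [-7.8  1.8  5.6] q [-29.  20.  37. 103. -14.  61.  96.]
```

>>> {"fn": "arm_command", "kwargs": {"series": "-1.5 0 0 0 255;-1.5 0 0 0 255;-1 0 0 0 255;0 0 0 0 255;0 0 0 0 255;0 0 0 0 255;0 0 0 0 255"}}

```text
time_s: 21.55
tool_pos: [0.5847, -0.0405, 0.0737]
tool_rot: [179.9, -0.7, 173.4]
force: [-15.6, 2.2, 10.6]
grip_width: 0.0008
grasp_force: 8.0
```

```bash
python3 st.py
```

```text
t 21.55 v [13.5 25.7 73.7] wing dir 83.4 force [-15.6   2.2  10.6] q [-29.  21.  37. 103. -14.  62.  96.]
```

Commanded 4 mm more, but the tip moved only 0.7 mm and the force rose to 16 N, so the nut is on its stop. I'll take the hand away.

>>> {"fn": "arm_command", "kwargs": {"series": "5 0 0 0 255;6 0 0 0 255;6 0 0 0 255;0 0 0 0 255;0 0 -20 0 255;0 0 -30 0 255;0 0 -35 0 255;0 0 -35 0 255;30 0 -20 0 255;35 0 0 0 255;35 0 0 0 255;35 0 0 0 255;35 0 0 0 255;35 0 0 0 255;0 0 0 0 255;0 0 0 0 255;0 0 0 0 255"}}

```text
time_s: 22.97
tool_pos: [0.3926, -0.0195, 0.2165]
tool_rot: [179.8, 0.2, 173.3]
force: [-0.2, 0.7, 0.7]
grip_width: 0.0009
grasp_force: 0.0
```

```bash
python3 st.py; python3 - <<'E'
from h import *
im=cams.read_camera("top")
cv2.imwrite("pics/t5.png",cv2.resize(im[90:270,285:525],(800,600),interpolation=cv2.INTER_CUBIC))
E
```

```text
t 22.9667 v [206.8  24.1 216.5] wing dir 83.3 force [-0.2  0.7  0.7] q [-30. -16.  24. 118.   7.  77.  75.]
```

View pics/t5.png

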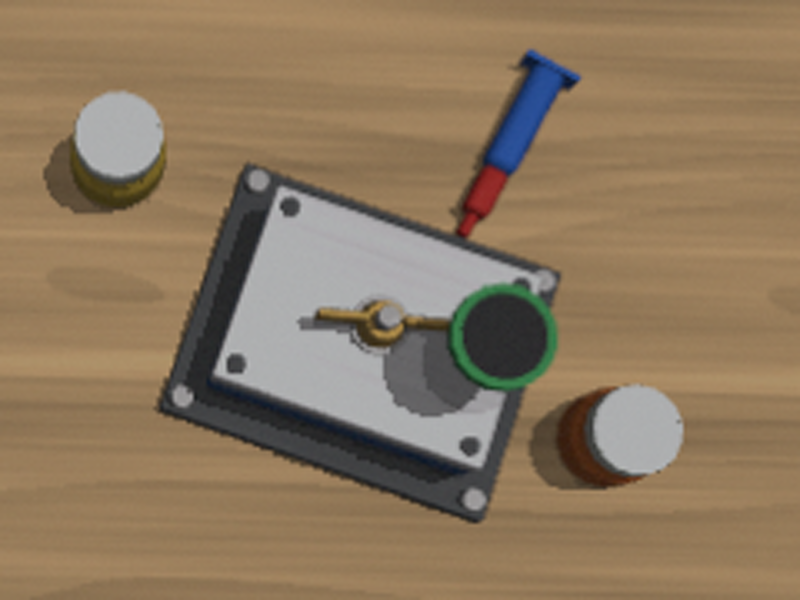

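The wings now run from (317,313) to (448,323) in the crop, about 86.9° in the world. The stop should be at 86.5°. The pots, syringe and funnel have not moved.

```bash
python3 -c "
from cell import env
print(env.sign_off())"
```

```text
the job is handed in; nothing more can be done
None
```

I turned the wing nut clockwise in three pushing strokes until it stopped: a further 4 mm of commanded push moved it under 1 mm at about 16 N. The hand is withdrawn, the final picture shows the pots, syringe and funnel where they were, and the job was handed in at about 23 s.

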